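Load check weights on the balance

ROBOT

A 6-joint arm with a two-finger parallel gripper is mounted at the origin on a cart in front of the work surface, level with it; the furniture and walls round the work are solid. World frame = base frame: x ahead of the robot, y to its left, z up, the work surface at z = 0. Lengths are in m, angles in rad, forces in N, time in s.
With the tool pointing down it reaches from about 0.3 to 0.95 m from the base axis. Payload 3.1 kg.
Tool frame: the origin (TCP) lies midway between the tips of the shut fingers; the grasp point (between the pads) lies 19 mm behind it; z points along the fingers, y is the line along which they close (so a half turn about z gives the same grasp; the last joint's range is limited). The gripper opens to 85 mm and grips with 20 to 120 N. Pads are 22 mm wide; open, the fingers measure 114 mm over their backs; the gripper's body (76 mm by 85 mm) begins 54 mm behind the grasp point. The pads swing forward as they close: fully open they stand 13 mm farther back than shut.
Start: joints at [-1.316, 0.308, 1.634, -0, 1.2, -0.07], TCP at [0.199, -0.592, 0.231] pointing down, gripper open.
Joint ranges: [-3.06, 3.06], [-0.79, 1.96], [0.05, 2.63], [-1.19, 4.34], [0.05, 2.64], [-2.94, 2.94]. Speed limits (rad/s): [2.79, 2.79, 3.14, 3.14, 3.14, 3.14].

INTERFACE

Orientations are given as a unit quaternion [w, x, y, z].
In Python, from plant import get_state, capture, sign_off gives the robot as it stands.
- The arm moves only by the tool step_arm, never from a script. Its argument "moves" is text: rows parted by semicolons, each of 7 numbers parted by spaces: the shift along the world's x, y, z in cm, then the turn, a rotation vector about the world's x, y, z in rad, then the opening, from 0 (shut) to 1 (fully open). In form: x y z ax ay az jaw; .... A call has 1 to 20 rows; each row shifts and turns the commanded pose from where the row before left it; what a row does not reach is not made up. A row lasts 1/8 s, in which the tool goes at most 62.5 mm and 10.7 degrees, less where a joint would pass 70% of its speed; a pose out of reach is approached as far as the arm can. A call with a gripper value outside its range is refused whole. The fingers move at their own pace and stop on an object; "grip_force" is the grip in N (left out, the last holds). Time passes only in rows, so rows that do not move let the fingers close. It gives the time, the measured TCP pose, the force, the opening and the grip force at its end, in the units of the state.
- get_state(): the state, without advancing time (a new reading comes with each control period).
- capture(name): name is "scene" or "side" or "wrist"; returns a dict with "pixels" (480x640x3 uint8, blue, green, red), "mtx" (3x3 intrinsics, pixels), "origin" and "orientation" of the camera in the world; the wrist camera has in their place "hand_eye" (4x4, takes a point from camera to tool coordinates, whose origin is the TCP and whose axes are the flange's). Camera axes: x right, y up, looking along -z (the intrinsics and any distortion apply to the point x, -y, -z); pixel columns grow to the right and rows downward; lengths in m; the calibration is good to about 2 mm. The wrist camera is an equidistant fisheye: a pixel r from the principal point sees the ray r / f radians off the axis. A picture is of the moment at which its call begins: read the wrist's pose just before it. There is no depth.
- sign_off(): hands the job in; it is judged then, once.
The state is a dict: "time_s": time; "q": joint angles; "joint_vel": joint speeds; "joint_efforts": joint torques, N m; "eef_pos": TCP position; "ee_rot": TCP orientation; "force": force on the tool from outside, world axes, zero at the start; "torque": the same for the moment, N m; "width": finger opening in m; "grasp_force": force on a finger pad.
Only numpy, scipy, OpenCV 4.12 (cv2) and the standard library are available. Lean on these libraries where they do the work, as an engineer would, in place of code of your own. Each camera call takes 0.05 s, during which the arm holds its last target. There are 200 camera calls.

TASK

Check the balance: lift the inline filter that was left on its pan off and set it down on the bench the way up it stood, then pluck the tallest and the second-tallest weight out of the sloping tray and stand both upright on the pan, not touching each other. Leave the four short weights in their pockets and do not push or knock over the bottles.

Things in the scene. Friction and masses are not known exactly. Their poses are not given: they have to be found in the camera images.
- tray: fixed black weight tray on a grey foot, 170 wide (y), about 118 deep (x), 75 tall. Its flat face rises 25 degrees towards its own +x: its normal is (-0.423, 0, 0.906) in its own frame. Origin: centre of the underside, on the bench. Two rows of three round pockets, 21.6 wide and 16 deep square to the face, 50 apart both ways. The weights lean up to 6 degrees in them
- upper_row (a point): centre of the mouth of the middle pocket of the tray's upper (far) row; the other two lie 50 to either side along the tray's y. Axes as the tray's. At the start the tallest weight stands in one of these three, short ones in the others
- lower_row (a point): the same for the lower (near) row: at the start the second-tallest weight stands in one of its three pockets, short ones in the others
- weight_tall: the tallest steel weight: 62 tall; body 20 in diameter and 48 tall, neck 10 wide, on top a knob 14 wide and 10 tall; about 100 g. 46 stands out of the tray's face. Origin: centre of its foot (in the pocket's bottom at the start); z along its axis to the knob
- weight_medium: the second-tallest steel weight: 44 tall; body 20 in diameter and 30 tall, the same neck and knob; about 60 g. 28 stands out of the tray's face, 14 of it body. Origin: centre of its foot; z along its axis to the knob
- weight_short_a: one of four short steel weights, all alike: 24 tall, body 20 in diameter and 10 tall, neck, then the same knob; only its knob (about 8) shows above the tray's face. Leave it in its pocket. Origin: centre of its foot; z along its axis to the knob
- weight_short_b: one of four short steel weights, all alike: 24 tall, body 20 in diameter and 10 tall, neck, then the same knob; only its knob (about 8) shows above the tray's face. Leave it in its pocket. Origin: centre of its foot; z along its axis to the knob
- weight_short_c: one of four short steel weights, all alike: 24 tall, body 20 in diameter and 10 tall, neck, then the same knob; only its knob (about 8) shows above the tray's face. Leave it in its pocket. Origin: centre of its foot; z along its axis to the knob
- weight_short_d: one of four short steel weights, all alike: 24 tall, body 20 in diameter and 10 tall, neck, then the same knob; only its knob (about 8) shows above the tray's face. Leave it in its pocket. Origin: centre of its foot; z along its axis to the knob
- balance: fixed white laboratory balance, 220 deep (x), 190 wide (y), housing 52 tall, display in front (-x). Origin: centre of the underside. A clear draft shield, 4 thick, stands round three sides of the pan, its top 109 above the bench (47 above the pan): side walls at y = +-84 from x = -45 to 105, back wall at x = 105, in its own frame; the front is open
- pan (a point): centre of the top of the balance's round steel pan, 120 in diameter, 62 above the bench; axes as those of the balance
- filter: white round inline filter, 48 in diameter, 46 tall, lying flat with its upper spigot up: a rim 48 wide from 12 to 32 above its underside (grasp across this rim; it is solid as a 48 square along its x and y axes), a spigot 20 wide below and one above; 30 g. At the start on the pan. Origin: centre of its underside; z up
- cabinet_corner (a point): bench-level point under the front right corner (nearest the work) of the blue parts cabinet with its drawer ajar; it stands 272 tall, reaching from here away from the robot (+x) and to the left (+y). Fixed, never moves
- crate_corner (a point): bench-level point about under the front left corner (nearest the work) of the black crate with the big clear carboys, up to 530 tall, reaching from here away from the robot (+x) and to the right (-y). Keep the arm clear of it. Fixed, never moves
- bottle_amber: bystander: amber sample bottle with a black cap, 48 wide, 100 tall; origin: centre of its underside, on the bench. Leave it standing where it is
- bottle_white: bystander: white sample bottle with a white cap, 40 wide, 85 tall; origin: centre of its underside, on the bench. Leave it standing where it is
- wash_bottle: bystander: white squeeze wash bottle with a bent spout, 84 x 92 and 237 tall with the spout; origin: centre of its underside, on the bench. Leave it standing where it is

How it is judged:
By the outcome, as a careful person would: the job done as asked, in the order asked, and still so for the second after the job is handed in, with the robot touching nothing.
It also fails if it takes over 72 s, if anything falls off the work surface, if the arm or the gripper's body presses on something with over 40 N, if the wrist force passes 120 N, or if a joint passes its speed limit or range.

## Working session

There is one attempt and no reset: what is moved stays moved. The work goes in short steps, Python scripts to look and compute and a tool call to move; the robot and the scene stay as the last step left them, time stands still between calls to the robot, and variables do not carry over. Pictures are saved under pics/ and viewed, at most 10 in all, crops included, and the job is handed in when it is done.

Besides the shell and the picture viewer there is one more tool, called after ">>>" as name(argument=value, ...) on one line, values as JSON. step_arm: Moves the arm, as the interface text tells. Its arguments: {"type":"object","properties":{"moves":{"type":"string"},"grip_force":{"type":"number"}},"required":["moves"]}

```bash
ls; mkdir -p pics; cat > h.py <<'E'
import numpy as np, cv2
from scipy.spatial.transform import Rotation as R
from plant import get_state, capture, sign_off
def rot(q): return R.from_quat([q[1],q[2],q[3],q[0]])
def proj(c,P):
    P=np.atleast_2d(P)
    p=rot(c['orientation']).inv().apply(P-np.array(c['origin']))*[1,-1,-1]
    u=(np.array(c['mtx'])@p.T).T
    return u[:,:2]/u[:,2:]
def onz(c,uv,z):
    uv=np.atleast_2d(uv)
    d=np.c_[uv,np.ones(len(uv))]@np.linalg.inv(np.array(c['mtx'])).T*[1,-1,-1]
    d=rot(c['orientation']).apply(d);o=np.array(c['origin'])
    return o+d*((z-o[2])/d[:,2])[:,None]
E
python3 - <<'E'
from h import *
import pickle
s=get_state();print(s)
for n in('scene','side','wrist'):
    c=capture(n);cv2.imwrite(f'pics/{n}0.png',c['pixels']);pickle.dump(c,open(n+'0.pkl','wb'))
    print(n,{k:v for k,v in c.items() if k!='pixels'})
E
```

```text
pics
{'time_s': 0.0, 'q': array([-1.31571225e+00,  3.09008357e-01,  1.63521474e+00, -1.13873792e-05,
        1.19969853e+00, -6.96836568e-02]), 'joint_vel': array([ 0.00046441,  0.00045014, -0.00095293,  0.00084693,  0.00027174,
        0.00185943]), 'joint_efforts': array([-3.70523312e-04, -4.15258670e+01, -2.76664639e+01, -2.08810302e-04,
        1.01299482e-02,  8.70487213e-06]), 'eef_pos': array([ 0.19919949, -0.59152336,  0.23003157]), 'ee_rot': array([-1.15899407e-03,  9.86843681e-01,  1.61673107e-01, -1.13074392e-04]), 'force': array([-0.06633302,  0.39010224,  0.59569548]), 'torque': array([-0.00248748, -0.00834785,  0.03534891]), 'grasp_force': 0.0, 'width': 0.08568137541800494}
scene {'mtx': array([[506.35072778,   0.        , 319.82150949],
       [  0.        , 506.35072778, 239.84590873],
       [  0.        ,   0.        ,   1.        ]]), 'origin': array([-0.37296414,  0.51965415,  0.81807321]), 'orientation': array([-0.43845522, -0.22080465,  0.39860554,  0.77467151])}
side {'mtx': array([[451.47307074,   0.        , 318.06063725],
       [  0.        , 451.47307074, 242.46396509],
       [  0.        ,   0.        ,   1.        ]]), 'origin': array([ 0.02341039, -1.00364241,  0.65380302]), 'orientation': array([ 0.83521284,  0.49823591, -0.11493287, -0.20241273])}
wrist {'mtx': array([[371.64829954,   0.        , 324.03198619],
       [  0.        , 371.64829954, 240.15770297],
       [  0.        ,   0.        ,   1.        ]]), 'hand_eye': array([[-3.59906863e-04,  9.58820586e-01,  2.84012244e-01,
         7.20083092e-02],
       [ 9.99999377e-01,  6.45148679e-04, -9.10788886e-04,
        -1.88410265e-04],
       [-1.05651326e-03,  2.84011739e-01, -9.58820221e-01,
        -1.41445377e-01],
       [ 0.00000000e+00,  0.00000000e+00,  0.00000000e+00,
         1.00000000e+00]])}
```

View pics/scene0.png

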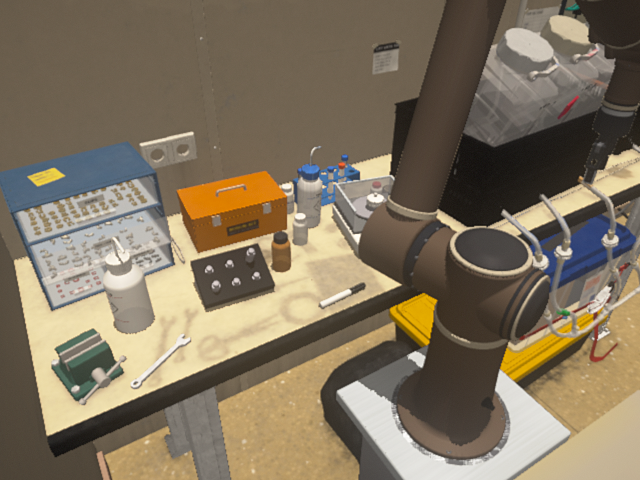

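View pics/side0.png

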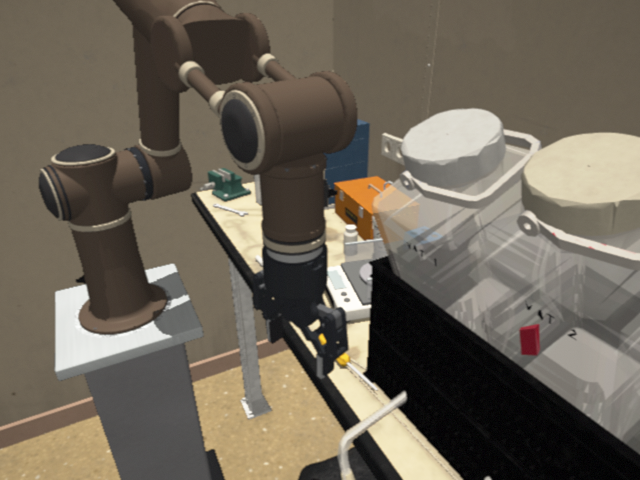

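The scene view shows the tray at about (232,275) with six knobs, the amber bottle at (281,252), and the balance near (375,205), half hidden by the arm. The side view shows the balance at (350,290), the crate to the right of it and the gripper in front.

```bash
python3 - <<'E'
from h import *
import pickle
c=pickle.load(open('scene0.pkl','rb'));d=pickle.load(open('side0.pkl','rb'))
for n,uv,z in[('tray',(232,278),.04),('traynearL',(203,307),0),('traynearR',(273,289),0),('amber',(281,268),0),('white',(300,242),0),('filter',(375,198),.1),('balance nearcorner',(365,255),0.05),('cabinet',(50,305),0),('wash',(310,222),0),('bluebox..crate',(396,105),.2)]:
    print(n,onz(c,uv,z).round(3))
print(onz(d,[(345,318),(368,272),(375,372)],0.05).round(3))
a=cv2.resize(c['pixels'][150:320,170:420],None,fx=3.2,fy=3.2,interpolation=2)
b=cv2.resize(d['pixels'][210:350,310:440],(0,0),fx=3,fy=3)
cv2.imwrite('pics/a.png',a)
E
```

```text
tray [[0.521 0.215 0.04 ]]
traynearL [[0.505 0.299 0.   ]]
traynearR [[0.478 0.13  0.   ]]
amber [[0.54  0.076 0.   ]]
white [[ 0.614 -0.021  0.   ]]
filter [[ 0.567 -0.233  0.1  ]]
balance nearcorner [[ 0.423 -0.101  0.05 ]]
cabinet [[0.693 0.602 0.   ]]
wash [[ 0.685 -0.095  0.   ]]
bluebox..crate [[ 0.884 -0.543  0.2  ]]
[[ 0.419 -0.338  0.05 ]
 [ 0.562 -0.205  0.05 ]
 [ 0.389 -0.501  0.05 ]]
```

View pics/a.png

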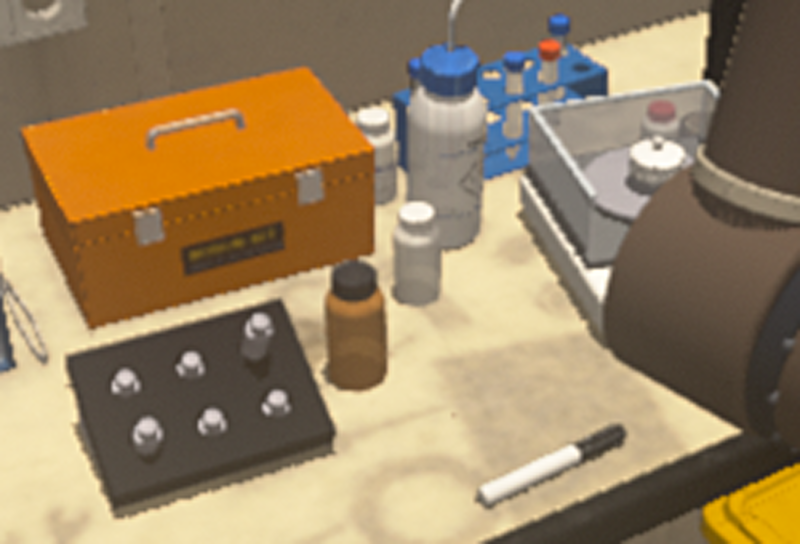

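The crop shows the tall weight in the upper row's right (-y) pocket and the medium in the lower row's left (+y) pocket. The filter is on the pan at scene pixel (375,200). I'll move the arm over the balance to look from the wrist.

>>> step_arm(moves="0 5 2 0 0 0 1;0.5 5 2 0 0 0 1;0.5 5 2 0 0 0 1;0.5 5 2 0 0 0 1;1 5 2 0 0 0 1;1 5 2 0 0 0 1;4 4 2 0 0 0 1;5 0 0 0 0 0 1;5 0 0 0 0 0 1;5 0 0 0 0 0 1;4 0 0 0 0 0 1;0 0 0 0 0 0 1")

```text
time_s: 1.65
eef_pos: [0.4661, -0.2518, 0.37]
ee_rot: [-0.001, 0.987, 0.163, -0.001]
force: [-1.4, 0.1, -0.2]
width: 0.0855
grasp_force: 0.0
```

```bash
cat >> h.py <<'E'
def wcap(name):
    import pickle
    s=get_state();c=capture('wrist');c['T']=(np.array(s['eef_pos']),rot(s['ee_rot']))
    pickle.dump(c,open(name+'.pkl','wb'));cv2.imwrite(f'pics/{name}.png',c['pixels']);return c
def wpose(c):
    p,r=c['T'];H=c['hand_eye'];return p+r.apply(H[:3,3]), r*R.from_matrix(H[:3,:3])
def wonz(c,uv,z):
    uv=np.atleast_2d(uv).astype(float);K=c['mtx'];a=(uv-K[:2,2])/K[0,0];t=np.linalg.norm(a,axis=1)
    d=np.c_[a*(np.sin(t)/np.maximum(t,1e-9))[:,None],np.cos(t)]*[1,-1,-1]
    o,r=wpose(c);d=r.apply(d);return o+d*((z-o[2])/d[:,2])[:,None]
def wproj(c,P):
    o,r=wpose(c);p=r.inv().apply(np.atleast_2d(P)-o)*[1,-1,-1];K=c['mtx']
    h=np.hypot(p[:,0],p[:,1]);t=np.arctan2(h,p[:,2]);return K[:2,2]+K[0,0]*p[:,:2]*(t/h)[:,None]
E
python3 - <<'E'
from h import *
import pickle
c=wcap('w1');s=get_state();print(s['eef_pos'],s['q'])
c=capture('scene');cv2.imwrite('pics/scene1.png',c['pixels'])
from scipy.optimize import least_squares
c=pickle.load(open('scene0.pkl','rb'))
px=np.array([(124,377),(190,360),(260,320),(147,427),(211,416),(276,398)])/3.2+[170,150]
ux,n=np.array([.906,0,.423]),np.array([-.423,0,.906])
L=[(.025,.05,8),(.025,0,8),(.025,-.05,46),(-.025,.05,28),(-.025,0,8),(-.025,-.05,8)]
Q=np.array([ux*a+np.array([0,b,0])+n*h/1000 for a,b,h in L])
def P(v):return R.from_euler('z',v[3]).apply(Q)+v[:3]
f=lambda v:np.r_[(proj(c,P(v))-px).ravel(),(v[2]-.0475)*300]
r=least_squares(f,[.53,.21,.05,-.15]);print(r.x.round(4),r.fun.round(1));print(P(r.x).round(3))
E
```

```text
[ 0.46467542 -0.25188814  0.37018334] [-5.78951684e-01  2.31227123e-02  1.68569357e+00 -2.98859513e-04
  1.43538286e+00  6.65581533e-01]
[ 0.5286  0.2095  0.0475 -0.0969] [ 0.3  0.4  0.2  0.1 -0.6 -0.6 -0.3 -0.7  0.3  0.5  0.2  0.4  0. ]
[[0.553 0.257 0.065]
 [0.548 0.208 0.065]
 [0.527 0.159 0.1  ]
 [0.499 0.263 0.062]
 [0.503 0.212 0.044]
 [0.498 0.162 0.044]]
```

View pics/w1.png

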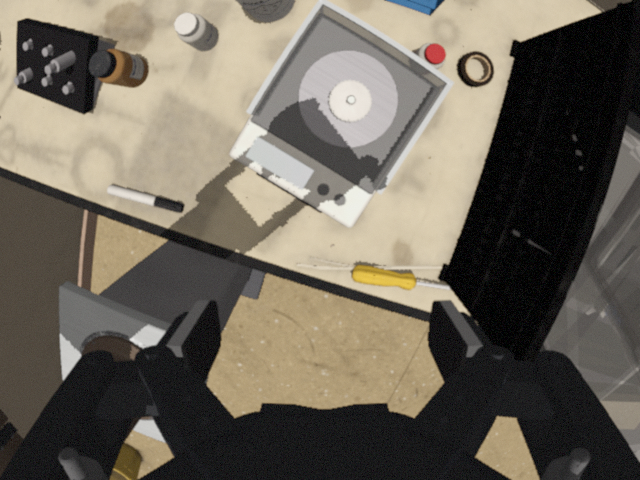

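The wrist view shows the pan centre at about (348,100), with the filter spigot at (351,100). The shield corners are at (323,3), (448,85), (247,108) and (385,185), and there is free bench at about (190,130). The tray is at upper left.

```bash
python3 - <<'E'
from h import *
import pickle
c=pickle.load(open('w1.pkl','rb'))
print('filter rim',wonz(c,(350,101),.094)[0].round(4),'spigot',wonz(c,(351,100),.108)[0].round(4))
print('pan',wonz(c,[(348,100),(299,100),(398,100),(348,52),(348,148)],.062).round(4))
print('shield top: backL,backR',wonz(c,[(323,3),(449,85)],.109).round(4),'frontL frontR',wonz(c,[(247,108),(381,188)],.109).round(4))
print('marker',wonz(c,[(108,188),(182,207)],.01).round(3),'amber',wonz(c,(103,67),.1).round(3),'white',wonz(c,(186,25),.085).round(3),'bench',wonz(c,(200,130),0).round(3))
i=c['pixels'][40:160,285:415];cv2.imwrite('pics/w1c.png',cv2.resize(i,None,fx=5,fy=5,interpolation=2))
E
```

```text
filter rim [ 0.5777 -0.2439  0.094 ] spigot [ 0.5777 -0.2441  0.108 ]
pan [[ 0.5814 -0.2425  0.062 ]
 [ 0.5627 -0.1874  0.062 ]
 [ 0.6027 -0.299   0.062 ]
 [ 0.6378 -0.2233  0.062 ]
 [ 0.5263 -0.2614  0.062 ]]
shield top: backL,backR [[ 0.6728 -0.1803  0.109 ]
 [ 0.634  -0.3398  0.109 ]] frontL frontR [[ 0.5351 -0.1405  0.109 ]
 [ 0.4979 -0.3069  0.109 ]]
marker [[ 0.366  0.064  0.01 ]
 [ 0.375 -0.066  0.01 ]] amber [[0.542 0.061 0.1  ]] white [[ 0.614 -0.028  0.085]] bench [[ 0.487 -0.06   0.   ]]
```

View pics/w1c.png

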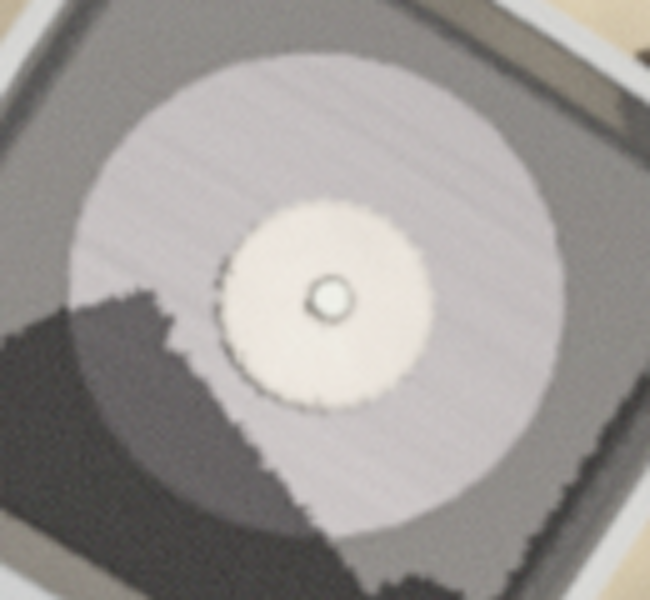

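>>> step_arm(moves="2.85 0.2 0 0 0 -0.145 1;2.85 0.2 0 0 0 -0.145 1;2.85 0.2 0 0 0 -0.145 1;2.85 0.2 0 0 0 -0.145 1;0 0 -5 0 0 0 1;0 0 -5 0 0 0 1;0 0 -5 0 0 0 1;0 0 -4 0 0 0 1;0 0 -3 0 0 0 1;0 0 -3 0 0 0 1;0 0 -2.6 0 0 0 1;0 0 -2.6 0 0 0 1;0 0 0 0 0 0 1;0 0 0 0 0 0 1", grip_force=25)

```text
time_s: 3.5
eef_pos: [0.5786, -0.2451, 0.0706]
ee_rot: [0.0, 0.992, -0.128, 0.001]
force: [0.2, 0.5, 1.3]
width: 0.0857
grasp_force: 0.0
```

>>> step_arm(moves="0 0 0 0 0 0 0;0 0 0 0 0 0 0;0 0 0 0 0 0 0;0 0 0 0 0 0 0;0 0 0 0 0 0 0;0 0 0 0 0 0 0")

```text
time_s: 4.25
eef_pos: [0.5794, -0.2448, 0.0711]
ee_rot: [0.0, 0.992, -0.127, 0.001]
force: [-1.8, 0.0, 5.5]
width: 0.052
grasp_force: 23.0
```

>>> step_arm(moves="0 0 2 0 0 0 0;0 0 4 0 0 0 0;0 0 4 0 0 0 0;0 0 2 0 0 0 0;-2 4 0 0 0 0 0;-2 4 0 0 0 0 0;-2.5 4.5 0 0 0 0 0;-2.5 4.5 0 0 0 0 0;-3 4.5 0 0 0 0 0;0 0 -3 0 0 0 0;0 0 -3 0 0 0 0;0 0 0 0 0 0 0")

```text
time_s: 5.75
eef_pos: [0.4554, -0.0287, 0.1271]
ee_rot: [-0.0, 0.992, -0.127, -0.003]
force: [0.2, -0.0, -0.5]
width: 0.0522
grasp_force: 23.5
```

```bash
python3 - <<'E'
from h import *
c=wcap('w2');s=get_state();print(s['eef_pos'],s['force'],s['width'],s['q'])
d=capture('scene')
a=cv2.resize(d['pixels'][130:330,170:430],None,fx=1.54,fy=1.54,interpolation=2)
b=cv2.resize(c['pixels'],(400,300))
o=np.zeros((320,800,3),np.uint8);o[:a.shape[0],:400]=a[:320,:400];o[:300,400:]=b
cv2.imwrite('pics/x2.png',o)
E
```

```text
[ 0.45719067 -0.02907182  0.12852161] [-1.05732224 -0.282892   -0.03007015] 0.051696895909447975 [-1.58613088e-01  1.23229578e-01  2.09519899e+00  2.30823025e-05
  9.26280763e-01  1.66724530e+00]
```

View pics/x2.png

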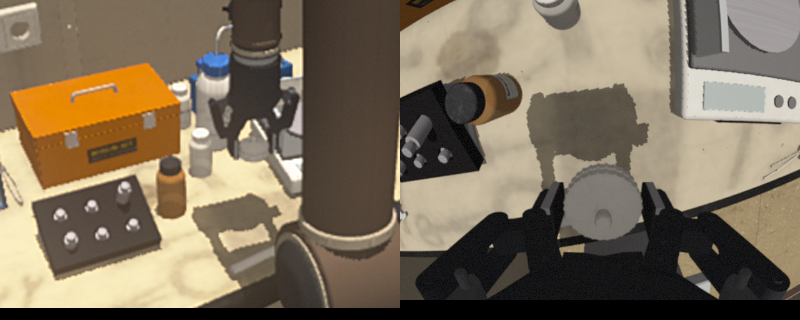

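The filter is held level between the fingers over clear bench, and the pan is empty. I'll lower it now.

>>> step_arm(moves="0 0 -4 0 0 0 0;0 0 -3.5 0 0 0 0;0 0 -2 0 0 0 0;0 0 -1 0 0 0 0;0 0 -0.5 0 0 0 0;0 0 0 0 0 0 0;0 0 0 0 0 0 0")

```text
time_s: 6.72
eef_pos: [0.4594, -0.0295, 0.0201]
ee_rot: [0.0, 0.992, -0.127, 0.001]
force: [-0.2, 0.0, 0.0]
width: 0.0517
grasp_force: 23.5
```

>>> step_arm(moves="0 0 -0.4 0 0 0 0;0 0 -0.3 0 0 0 0;0 0 -0.2 0 0 0 0;0 0 0 0 0 0 0;0 0 0 0 0 0 0")

```text
time_s: 7.35
eef_pos: [0.4584, -0.0293, 0.0102]
ee_rot: [-0.0, 0.992, -0.127, -0.0]
force: [-0.5, -0.8, -1.3]
width: 0.0517
grasp_force: 23.5
```

>>> step_arm(moves="0 0 -0.15 0 0 0 0;0 0 0 0 0 0 0;0 0 0 0 0 0 0")

```text
time_s: 7.72
eef_pos: [0.4587, -0.0294, 0.009]
ee_rot: [0.0, 0.992, -0.127, 0.0]
force: [-0.8, -0.3, 3.4]
width: 0.0514
grasp_force: 23.7
```

Contact with the bench is felt (3.4 N). I'll release and go over the tray.

>>> step_arm(moves="0 0 0 0 0 0 0.68;0 0 0 0 0 0 0.85;0 0 0 0 0 0 1;0 0 0 0 0 0 1;0 0 2 0 0 0 1;0 0 4 0 0 0 1;0 0 5 0 0 0 1;0 0 5 0 0 0 1;1.8 4.6 3 0 0 0.03 1;1.8 4.6 3 0 0 0.03 1;1.8 4.6 3 0 0 0.03 1;1.8 4.6 3 0 0 0.03 1;1.9 4.6 1 0 0 0.037 1;0 0 0 0 0 0 1;0 0 0 0 0 0 1")

```text
time_s: 9.6
eef_pos: [0.5486, 0.2002, 0.2978]
ee_rot: [0.001, 0.999, -0.049, -0.001]
force: [-0.9, -0.4, 0.1]
width: 0.0856
grasp_force: 0.0
```

```bash
python3 - <<'E'
from h import *
c=wcap('w3');s=get_state();print(s['eef_pos'],s['force'],s['width'],s['q'])
d=capture('scene')
cv2.imwrite('pics/scene3.png',d['pixels'])
E
```

```text
[0.54844367 0.1996892  0.29764805] [-0.86560893 -0.68289523  0.17652462] 0.0851712555135968 [ 2.74868562e-01  1.76406076e-01  1.66071086e+00 -5.41169981e-04
  1.30700694e+00  1.94457712e+00]
```

View pics/w3.png

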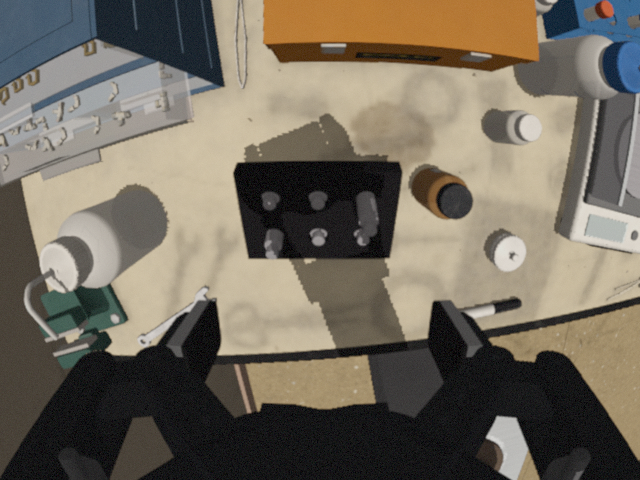

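The filter stands on the bench at (507,252). On the tray, the tall weight's knob is at about (369,227) and the medium's at (271,249). I'll zoom in for the fit.

```bash
python3 - <<'E'
import cv2
i=cv2.imread('pics/w3.png')[150:270,225:410]
j=cv2.resize(i,None,fx=4.3,fy=4.3,interpolation=2)
j=cv2.convertScaleAbs(j,alpha=1.6,beta=20);print(j.shape)
cv2.imwrite('pics/w3c.png',j)
E
```

```text
(516, 796, 3)
```

View pics/w3c.png

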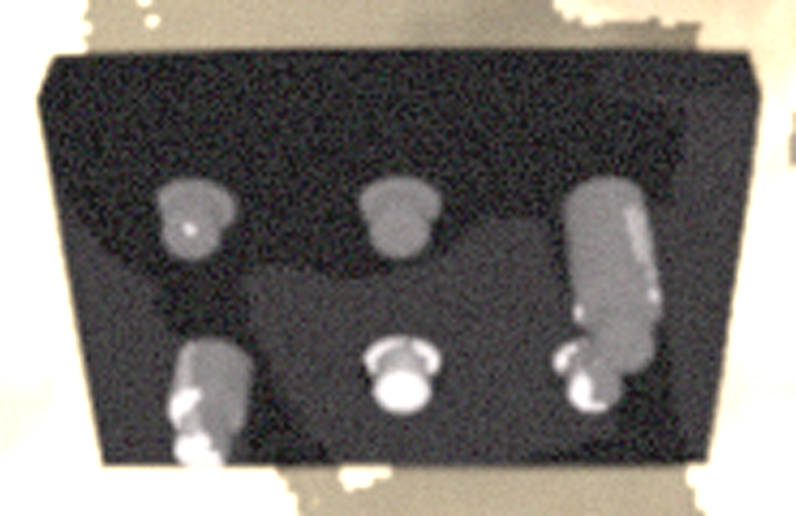

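```bash
python3 - <<'E'
from h import *
import pickle
from scipy.optimize import least_squares
c=pickle.load(open('w3.pkl','rb'))
k=lambda *a:np.array(a)/4.3+[225,150]
ux,n=np.array([.906,0,.423]),np.array([-.423,0,.906])
def Q(a,b,h):return ux*a+np.array([0,b,0])+n*h
L=[((.025,.05,.008),k(190,231)),((.025,0,.008),k(400,231)),((-.025,0,.008),k(402,388)),((-.025,-.05,.008),k(592,385)),((.035,-.05,0),k(604,178)),((-.015,.05,0),k(214,340))]
px=np.array([b for a,b in L])
def W(v,q):return R.from_euler('z',v[3]).apply(q)+v[:3]
q=np.array([Q(*a) for a,b in L])
f=lambda v:np.r_[(wproj(c,W(v,q))-px).ravel(),(v[2]-.0475)*200]
r=least_squares(f,[.53,.21,.05,-.1]);v=r.x;print(v.round(4),np.degrees(v[3]),r.fun.round(1))
nw=R.from_euler('z',v[3]).apply(n)
for nm,(a,b,H),p in[('tall',(.025,-.05,.046),k(622,345)),('med',(-.025,.05,.028),k(199,444))]:
    m=W(v,Q(a,b,0));T=m+nw*H
    M=wonz(c,p,T[2])[0]
    print(nm,'mouth',m.round(4),'knob nominal',T.round(4),'seen',M.round(4),'d',((M-T)*1000).round(1),'pred px',((wproj(c,T)-[225,150])*4.3).round())
print('n',nw.round(3))
E
```

```text
[ 0.5292  0.2079  0.0444 -0.0918] -5.262357989787608 [ 0.4  0.6 -0.3 -0.  -0.1 -0.3  0.4  0.1  0.5 -0.2 -0.9 -0.2 -0.6]
tall mouth [0.5472 0.156  0.055 ] knob nominal [0.5278 0.1578 0.0967] seen [0.5245 0.1581 0.0967] d [-3.3  0.3 -0. ] pred px [[622. 331.]]
med mouth [0.5112 0.2598 0.0338] knob nominal [0.4994 0.2608 0.0592] seen [0.4987 0.262  0.0592] d [-0.7  1.2 -0. ] pred px [[203. 441.]]
n [-0.421  0.039  0.906]
```

>>> step_arm(moves="-1.1 -1 -3 -0.0115 -0.1245 0 0.75;-1.1 -1 -3 -0.0115 -0.1245 0 0.75;-1.1 -1 -3 -0.0115 -0.1245 0 0.75;-1 -1 -3 -0.0115 -0.1245 0 0.75;0 0 -2.5 0 0 0 0.75;0 0 -2.2 0 0 0 0.75;0 0 0 0 0 0 0.75;0 0 0 0 0 0 0.75")

```text
time_s: 10.7
eef_pos: [0.5069, 0.1601, 0.1325]
ee_rot: [0.011, 0.968, -0.048, 0.248]
force: [1.3, 0.4, 0.1]
width: 0.0642
grasp_force: 0.0
```

```bash
python3 - <<'E'
from h import *
s=get_state();r=rot(s['ee_rot']).as_matrix();p=s['eef_pos'];print(p,r.round(3).T.tolist(),s['width'],s['q'])
print((np.array([.5438,.1563,.0604])-p)*100)
E
```

```text
[0.50694185 0.1601466  0.13254975] [[0.873, -0.088, 0.48], [-0.098, -0.995, -0.003], [0.478, -0.044, -0.877]] 0.06424795720235005 [ 0.34586978  0.06562128  2.25173114 -0.52948012  0.41555562  2.45936442]
[ 3.68581545 -0.38466007 -7.21497457]
```

>>> step_arm(moves="1.2 -0.1 -2.2 0 0 0 0.75;0.9 -0.1 -1.8 0 0 0 0.75;0.8 -0.1 -1.6 0 0 0 0.75;0.5 -0.05 -1 0 0 0 0.75;0.3 -0.03 -0.6 0 0 0 0.75;0 0 0 0 0 0 0.75;0 0 0 0 0 0 0.75")

```text
time_s: 11.58
eef_pos: [0.5438, 0.157, 0.0605]
ee_rot: [0.01, 0.968, -0.048, 0.248]
force: [-0.4, 0.3, 0.1]
width: 0.064
grasp_force: 0.0
```

>>> step_arm(moves="0 0 0 0 0 0 0;0 0 0 0 0 0 0;0 0 0 0 0 0 0;0 0 0 0 0 0 0;0 0 0 0 0 0 0", grip_force=40)

```text
time_s: 12.2
eef_pos: [0.5435, 0.1569, 0.0601]
ee_rot: [0.011, 0.968, -0.048, 0.247]
force: [-2.3, 0.4, 4.7]
width: 0.019
grasp_force: 39.0
```

>>> step_arm(moves="-0.42 0.04 0.9 0 0 0 0;-0.63 0.06 1.36 0 0 0 0;-0.84 0.08 1.8 0 0 0 0;-1.26 0.12 2.7 0 0 0 0;0 0 4 0 0 0 0;0 0 5 0.0115 0.1245 0 0;0 0 5 0.0115 0.1245 0 0;0 0 2 0.0115 0.1245 0 0;0 0 0 0.0115 0.1245 0 0;0 0 0 0 0 0 0;0 0 0 0 0 0 0")

```text
time_s: 13.58
eef_pos: [0.5108, 0.1596, 0.2859]
ee_rot: [0.0, 0.999, -0.049, -0.001]
force: [1.1, 0.3, 0.0]
width: 0.0191
grasp_force: 39.2
```

```bash
python3 - <<'E'
from h import *
s=get_state();r=rot(s['ee_rot']).as_matrix();p=s['eef_pos'];print(p,r.round(3).T.tolist(),s['width'],s['force'],s['q'])
c=wcap('w4');d=capture('scene')
import pickle;pickle.dump(d,open('scene4.pkl','wb'))
u=proj(d,[p,p+[0,0,.06]])[0].astype(int);print(u)
g=wproj(c,[p])[0].astype(int);print(g)
x,y=u;a=cv2.resize(d['pixels'][y-45:y+35,x-50:x+50],(400,320),interpolation=2)
x,y=g;b=cv2.resize(c['pixels'][y-70:y+42,x-70:x+70],(400,320),interpolation=2)
cv2.imwrite('pics/x4.png',np.hstack([a,b]))
E
```

```text
[0.51081303 0.15961709 0.28587835] [[0.995, -0.098, -0.002], [-0.098, -0.995, 0.001], [-0.002, -0.001, -1.0]] 0.01908241507898433 [1.08270484 0.30928217 0.04057297] [ 2.21743700e-01  8.75119964e-02  1.78475131e+00 -4.44203252e-04
  1.27118029e+00  1.89099320e+00]
[247 183]
[323 308]
```

View pics/x4.png

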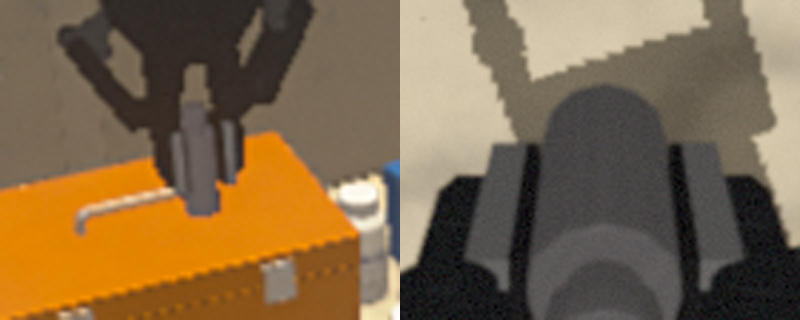

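The weight is held cleanly and nearly upright in both views. I'll check its lean numerically and plan the placing.

```bash
python3 - <<'E'
from h import *
import pickle
c=pickle.load(open('w4.pkl','rb'));d=pickle.load(open('scene4.pkl','rb'));p,r=c['T']
q=wonz(c,(324.8,267.8),p[2]-.022)[0];print('far foot edge in tool',r.inv().apply(q-p).round(4))
k=wonz(c,(253+205/2.857,238+283/2.857),p[2]+.040)[0];print('knob',r.inv().apply(k-p).round(4))
u=proj(d,[p-[0,0,.022],p+[0,0,.02]]);print((( u-[197,138])*4).round())
E
```

```text
far foot edge in tool [0.0101 0.0004 0.022 ]
knob [ 0.01    0.0002 -0.04  ]
[[205. 217.]
 [199. 147.]]
```

>>> step_arm(moves="0 -3 0 0 0 0 0;0 -5 0 0 0 -0.025 0;0 -5 0 0 0 -0.025 0;0 -5 0 0 0 -0.025 0;0 -5 0 0 0 -0.025 0;0.5 -5 0 0 0 -0.025 0;1.5 -5 0 0 0 -0.032 0;2.5 -4.5 0 0 0 0 0;3 -2.5 0 0 0 0 0;2.3 -0.9 -2 0 0 0 0;0 0 -4 0 0 0 0;0 0 -4 0 0 0 0;0 0 -4 0 0 0 0;0 0 -3 0 0 0 0;0 0 0 0 0 0 0;0 0 0 0 0 0 0")

```text
time_s: 15.68
eef_pos: [0.6106, -0.2491, 0.1188]
ee_rot: [0.0, 0.992, -0.127, 0.001]
force: [0.1, -0.9, -0.4]
width: 0.0189
grasp_force: 39.3
```

>>> step_arm(moves="0 0 -1.5 0 0 0 0;0 0 -1 0 0 0 0;0 0 -0.5 0 0 0 0;0 0 -0.2 0 0 0 0;0 0 0 0 0 0 0;0 0 0 0 0 0 0")

```text
time_s: 16.42
eef_pos: [0.6102, -0.2493, 0.0857]
ee_rot: [0.0, 0.992, -0.127, 0.0]
force: [0.4, 0.7, -0.8]
width: 0.0188
grasp_force: 39.3
```

>>> step_arm(moves="0 0 -0.15 0 0 0 0;0 0 -0.15 0 0 0 0;0 0 0 0 0 0 0;0 0 0 0 0 0 0")

```text
time_s: 16.92
eef_pos: [0.6099, -0.2491, 0.0823]
ee_rot: [-0.0, 0.992, -0.127, -0.0]
force: [-0.0, 0.8, -0.3]
width: 0.0192
grasp_force: 39.3
```

>>> step_arm(moves="0 0 -0.15 0 0 0 0;0 0 0 0 0 0 0;0 0 0 0 0 0 0")

```text
time_s: 17.3
eef_pos: [0.6099, -0.2491, 0.0808]
ee_rot: [-0.0, 0.992, -0.127, -0.0]
force: [0.5, 0.4, -1.4]
width: 0.0191
grasp_force: 39.3
```

>>> step_arm(moves="0 0 -0.15 0 0 0 0;0 0 0 0 0 0 0;0 0 0 0 0 0 0")

```text
time_s: 17.68
eef_pos: [0.6099, -0.2491, 0.0793]
ee_rot: [-0.0, 0.992, -0.127, -0.0]
force: [-0.3, -0.5, -1.1]
width: 0.0191
grasp_force: 39.3
```

>>> step_arm(moves="0 0 -0.1 0 0 0 0;0 0 0 0 0 0 0;0 0 0 0 0 0 0")

```text
time_s: 18.05
eef_pos: [0.6102, -0.2492, 0.079]
ee_rot: [0.0, 0.992, -0.127, 0.0]
force: [-1.6, 0.9, 4.8]
width: 0.0185
grasp_force: 39.6
```

>>> step_arm(moves="0 0 -0.1 0 0 0 0;0 0 0 0 0 0 0;0 0 0 0 0 0 0")

```text
time_s: 18.42
eef_pos: [0.6102, -0.2492, 0.0789]
ee_rot: [0.0, 0.992, -0.127, 0.0]
force: [-3.3, 1.7, 8.3]
width: 0.0184
grasp_force: 40.2
```

>>> step_arm(moves="0 0 -0.1 0 0 0 0;0 0 0 0 0 0 0;0 0 0 0 0 0 0")

```text
time_s: 18.8
eef_pos: [0.6103, -0.2493, 0.0789]
ee_rot: [0.0, 0.992, -0.127, 0.0]
force: [-4.3, 0.8, 11.9]
width: 0.019
grasp_force: 40.6
```

>>> step_arm(moves="0 0 0.2 0 0 0 0;0 0 0 0 0 0 0.27;0 0 0 0 0 0 0.32;0 0 0 0 0 0 0.4;0 0 0 0 0 0 0.55;0 0 0 0 0 0 0.55;0 0 2 0 0 0 0.55;0 0 4 0 0 0 0.55;0 0 5 0 0 0 0.55;0 0 5 0 0 0 0.55;-3 0.5 2 0 0 0 0.7;0 0 0 0 0 0 0.7")

```text
time_s: 20.3
eef_pos: [0.5805, -0.2447, 0.2631]
ee_rot: [0.001, 0.992, -0.127, 0.003]
force: [-0.3, 0.4, -1.2]
width: 0.0597
grasp_force: 0.0
```

```bash
python3 - <<'E'
from h import *
s=get_state();p=s['eef_pos'];print(p,s['width'],s['force'])
c=wcap('w5')
# tall expected standing at (.610,-.249): foot .062, knob top .124
P=np.array([[.610,-.249,.062],[.610,-.249,.124],[.5815,-.2425,.062]]);u=wproj(c,P);print(u.round())
x,y=u[1].astype(int);g=cv2.cvtColor(c['pixels'],cv2.COLOR_BGR2GRAY)
np.set_printoptions(linewidth=250);print(x,y);print(g[y-40:y+40:3,x-40:x+40:3])
E
```

```text
[ 0.58048552 -0.24472465  0.26307151] 0.059730560849642525 [-0.26445827  0.44742668 -1.20912996]
[[320. 180.]
 [319. 190.]
 [321. 211.]]
319 190
[[ 61  63  59  62  63  65  77  86  88  86  88 104  92 137 165 173 181 182 180 183 179 159 129 128 126 127 130]
 [ 61  62  57  69  85  91  88  86  88  90  87  87  86  86  91  82  93 103 136 174 180 184 101  82  78  92 125]
 [ 59  60  76  85  83  85  84  82  84  88  88  90  88  87  87  87  87  89  85  84 114 156  87  89  84  77 126]
 [ 66  83  84  82  87  82  87  84  87  84  84  82  83  86  81  84  87  85  85  84  85  82  79  81  86  86  95]
 [ 85  85  84  81  85  84  83  83  83  88  85  79  83  88  86  85  87  89  86  84  85  89  87  86  87  83  84]
 [ 87  87  85  88  88  86  87  87  88  85  87  79  86  87  83  88  85  82  83  83  83  82  84  82  83  84  87]
 [ 78  81  80  81  84  87  84  81  84  81  85  84  75  68  63  73  82  87  83  88  88  85  81  89  85  84  89]
 [ 82  89  86  82  85  86  86  89  85  84  87  74  57  64  67  58  64  81  84  83  86  85  89  87  83  86  84]
 [ 85  89  86  84  83  82  89  88  83  83  83  68  80  92  88  89  
[... 1342 characters left out ...]
  84  84  84  82  85  88  83 136]
 [ 80  83  80  84  80  85  80  83  81  81  83  82  85  86  82  81  82  81  84  83  83  83  84  83  83  83 166]
 [ 83  80  82  83  88  85  82  82  81  84  82  83  83  85  88  84  86  86  85  81  82  84  80  87  85  93 175]
 [ 83  81  82  84  84  82  84  83  87  84  81  82  86  85  84  82  84  78  88  82  85  86  84  83  84 144 175]
 [ 96  83  84  84  86  85  85  88  85  85  85  86  84  85  84  79  85  84  81  84  84  84  82  84 135 175 176]
 [132  95  82  81  85  88  84  81  84  86  77  82  83  86  88  88  84  82  83  84  85  85  96 128 175 174 173]
 [164 157 110  78  77  79  79  85  82  80  84  81  85  81  78  80  86  81  81  82  80  83 137 172 171 172 172]]
```

>>> step_arm(moves="-1.5 2 1 0 0 0 0.7;-2 5 0 0 0 0.02 0.7;-2 5 0 0 0 0.02 0.7;-2 5 0 0 0 0.02 0.7;-2 5 0 0 0 0.02 0.7;0 5 0 0 0 0.02 0.7;0 5 0 0 0 0.02 0.7;0 5 0 0 0 0.02 0.7;0 5 0 0 0 0.02 0.7;0 5 0 0 0 0 0.7;-1 3.8 0 0 0 0 0.65;0 0 -1.5 -0.01 -0.1086 0 0.65;0 0 -1.5 -0.01 -0.1086 0 0.65;0 0 -1.5 -0.01 -0.1086 0 0.65;0 0 -1.5 -0.01 -0.1086 0 0.65;0 0 -1.5 0 0 0 0.65;0 0 0 0 0 0 0.65;0 0 0 0 0 0 0.65")

```text
time_s: 22.6
eef_pos: [0.4765, 0.2643, 0.1943]
ee_rot: [0.009, 0.975, -0.047, 0.217]
force: [0.0, 0.1, 0.1]
width: 0.0559
grasp_force: 0.0
```

```bash
python3 - <<'E'
from h import *
import pickle
s=get_state();r=rot(s['ee_rot']).as_matrix();p=s['eef_pos'];print(p,r.round(3).T.tolist(),s['width'],s['q'])
print('d to pre',(np.array([.475,.263,.114])-p)*100,'to grasp',(np.array([.509,.260,.0413])-p)*100)
c=wcap('w6')
n=np.array([-.421,.039,.906]);m=np.array([.512,.2598,.0385])
print(wproj(c,[m,m+n*.028,p]).round())
i=c['pixels'][160:380,180:470];cv2.imwrite('pics/w6c.png',cv2.resize(i,None,fx=2.7,fy=2.7,interpolation=2))
E
```

```text
[0.47648428 0.26433546 0.19429356] [[0.902, -0.088, 0.423], [-0.096, -0.995, -0.003], [0.421, -0.038, -0.906]] 0.05586185088820624 [ 0.57975898  0.02951446  2.10981386 -0.42225362  0.69614771  2.53136639]
d to pre [-0.14842847 -0.13354556 -8.02935603] to grasp [  3.25157153  -0.43354556 -15.29935603]
[[326. 259.]
 [326. 271.]
 [324. 307.]]
```

View pics/w6c.png

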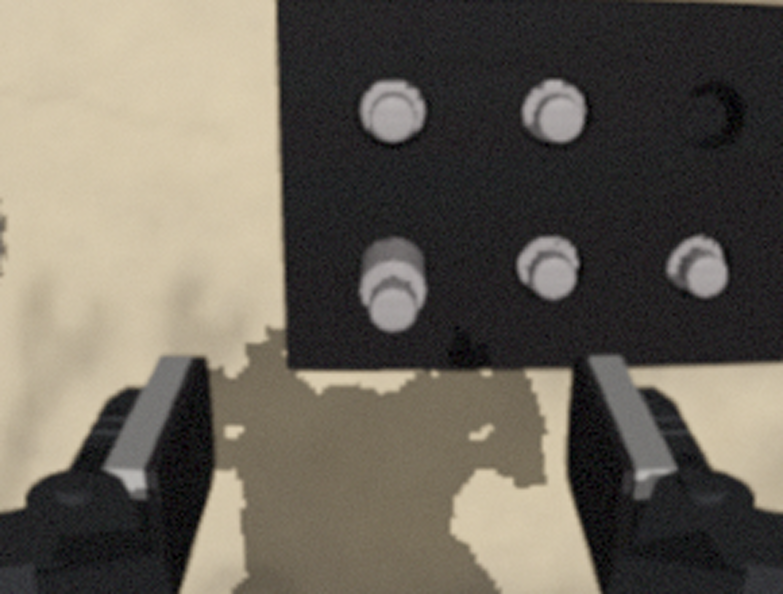

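The medium stands as expected, with its knob at (326,274) against a predicted (326,271). I'll go in.

>>> step_arm(moves="0 0 -3 0 0 0 0.65;-0.2 -0.1 -3 0 0 0 0.65;0 0 -2 0 0 0 0.65;1 -0.1 -2.1 0 0 0 0.65;0.9 -0.1 -2 0 0 0 0.65;0.7 -0.1 -1.6 0 0 0 0.65;0.5 0 -1 0 0 0 0.65;0.2 0 -0.45 0 0 0 0.65;0 0 0 0 0 0 0.65;0 0 0 0 0 0 0.65")

```text
time_s: 23.9
eef_pos: [0.5062, 0.2602, 0.0425]
ee_rot: [0.009, 0.975, -0.046, 0.217]
force: [-0.1, -0.7, -0.0]
width: 0.0556
grasp_force: 0.0
```

>>> step_arm(moves="0.2 0 -0.1 0 0 0 0.65;0 0 0 0 0 0 0;0 0 0 0 0 0 0;0 0 0 0 0 0 0;0 0 0 0 0 0 0;0 0 0 0 0 0 0", grip_force=40)

```text
time_s: 24.65
eef_pos: [0.5081, 0.2601, 0.0412]
ee_rot: [0.009, 0.975, -0.046, 0.216]
force: [-1.4, 0.3, 1.9]
width: 0.018
grasp_force: 39.0
```

>>> step_arm(moves="-0.21 0.02 0.45 0 0 0 0;-0.42 0.04 0.9 0 0 0 0;-0.63 0.06 1.36 0 0 0 0;-0.84 0.08 1.8 0 0 0 0;-0.5 0 2.5 0 0 0 0;0 0 4 0 0 0 0;0 0 4 0.01 0.1086 0 0;0 0 4 0.01 0.1086 0 0;0 0 3 0.01 0.1086 0 0;0 0 2 0.01 0.1086 0 0;0 0 0 0 0 0 0;0 0 0 0 0 0 0")

```text
time_s: 26.15
eef_pos: [0.4804, 0.2615, 0.2797]
ee_rot: [0.0, 0.999, -0.047, -0.001]
force: [0.0, -0.8, -0.3]
width: 0.018
grasp_force: 39.2
```

```bash
python3 - <<'E'
from h import *
s=get_state();r=rot(s['ee_rot']).as_matrix();p=s['eef_pos'];print(p,r.round(3).T.tolist(),s['width'],s['force'],s['q'])
c=wcap('w7')
g=cv2.cvtColor(c['pixels'],cv2.COLOR_BGR2GRAY)
np.set_printoptions(linewidth=250)
print('pred foot far edge, foot, knob',wproj(c,p+rot(s['ee_rot']).apply([[.01,0,.018],[0,0,.018],[0,0,-.026]])).round())
print(g[240:345:3,283:367:3])
E
```

```text
[0.48035672 0.2614852  0.2797132 ] [[0.996, -0.095, -0.001], [-0.095, -0.996, 0.001], [-0.001, -0.001, -1.0]] 0.01796195827686938 [ 0.02861114 -0.80604317 -0.30149851] [ 4.19036327e-01  1.15891383e-01  1.76610179e+00 -2.83974006e-04
  1.26125595e+00  2.08473576e+00]
pred foot far edge, foot, knob [[324. 271.]
 [324. 291.]
 [324. 340.]]
[[208 207 150 122 118 122 118 166 213 212 213 213 213 212 214 212 213 212 213 214 212 214 212 211 212 212 212 187]
 [207 209 201 120 121 118 114 119 208 214 213 214 214 214 212 213 213 213 214 214 213 212 211 212 213 165 129 116]
 [210 209 211 135 119 117 119 118 166 179 214 213 212 212 214 215 215 214 214 211 213 212 212 207 143 119 119 120]
 [208 207 209 190 121 118 118 120 121 120 209 212 210 210 212 213 214 214 214 212 211 193 132 116 115 120 115 123]
 [204 205 206 207 135 117 119 115 117 118 134 201 209 210 209 209 211 211 212 212 193 120 117 117 116 115 118 116]
 [193 197 200 204 183 116 115 116 115 117 131 202 212 209 208 208 211 204 190 117 117 118 115 116 117 116 114 118]
 [190 191 192 200 182 118 116 118 117 114 121 202 210 208 207 204 176 12
[... 2563 characters left out ...]
  86  89]
 [ 92  87  88  60  23  24  24 100  76  80  96 102 101 101  98 100 104 101 101  85  86  43  20  17  32  90  87  92]
 [ 78 109 111  77  32  27  25 171 121  95 100  97  95  96  96 100  98  97  96  97  94  60  27  24  39 106 111  98]
 [ 24  48 107  77  29  18  11 166 116 101  97  99  99  96  97  95  97  97  98  97 105  49  16  31  46 108  74  28]
 [ 21  26  89  76  28  23  20 162 123  97  97  99  98  99  96  98  98  98  96 103 118  49  24  24  39 110  29  28]
 [ 24  29  64  63  30  27  41 166 160  96  98 101  99 101 101  98  98  98  99  98 156  94  16  34  40  78  33  20]
 [ 28  30  22  26  34  23  45 175 171 109  99  99  97  96  97  97  98  95  93  94 163 116  12  36  28  26  26  29]]
```

>>> step_arm(moves="0 -3 0 0 0 0 0;0 -5 0 0 0 -0.02 0;0 -5 0 0 0 -0.02 0;0 -5 0 0 0 -0.02 0;0 -5 0 0 0 -0.02 0;0 -5 0 0 0 -0.02 0;0 -5 0 0 0 -0.02 0;0 -5 0 0 0 -0.02 0;1.5 -5 0 0 0 -0.02 0;3 -4.5 0 0 0 0 0;2.8 -2.2 0 0 0 0 0;0 0 -3 0 0 0 0;0 0 -5 0 0 0 0;0 0 -5 0 0 0 0;0 0 -3 0 0 0 0;0 0 -1 0 0 0 0;0 0 0 0 0 0 0;0 0 0 0 0 0 0")

```text
time_s: 28.45
eef_pos: [0.5561, -0.2355, 0.1127]
ee_rot: [0.001, 0.992, -0.127, 0.002]
force: [0.5, 0.3, -0.8]
width: 0.0179
grasp_force: 39.3
```

>>> step_arm(moves="0 0 -1.5 0 0 0 0;0 0 -0.8 0 0 0 0;0 0 -0.4 0 0 0 0;0 0 0 0 0 0 0;0 0 0 0 0 0 0")

```text
time_s: 29.08
eef_pos: [0.5551, -0.2353, 0.0841]
ee_rot: [0.0, 0.992, -0.127, 0.0]
force: [-0.3, 0.3, -0.3]
width: 0.0175
grasp_force: 39.3
```

>>> step_arm(moves="0 0 -0.15 0 0 0 0;0 0 -0.15 0 0 0 0;0 0 0 0 0 0 0;0 0 0 0 0 0 0")

```text
time_s: 29.58
eef_pos: [0.5552, -0.2352, 0.0812]
ee_rot: [0.0, 0.992, -0.127, 0.0]
force: [0.3, 0.4, 0.4]
width: 0.0177
grasp_force: 39.4
```

>>> step_arm(moves="0 0 -0.15 0 0 0 0;0 0 0 0 0 0 0;0 0 0 0 0 0 0")

```text
time_s: 29.95
eef_pos: [0.5558, -0.2354, 0.0809]
ee_rot: [0.0, 0.992, -0.127, 0.001]
force: [-0.8, 0.9, 6.4]
width: 0.018
grasp_force: 40.0
```

>>> step_arm(moves="0 0 -0.1 0 0 0 0;0 0 0 0 0 0 0;0 0 0.15 0 0 0 0;0 0 0 0 0 0 0.26;0 0 0 0 0 0 0.31;0 0 0 0 0 0 0.4;0 0 0 0 0 0 0.55;0 0 0 0 0 0 0.55;0 0 2 0 0 0 0.55;0 0 4 0 0 0 0.55;0 0 5 0 0 0 0.55;0 0 5 0 0 0 0.55;-4 1 3 0 0 0 0.55;-4 1 0 0 0 0 0.55;0 0 0 0 0 0 0.55;0 0 0 0 0 0 0.55")

```text
time_s: 31.95
eef_pos: [0.4756, -0.2155, 0.2713]
ee_rot: [0.0, 0.992, -0.127, 0.001]
force: [-0.1, -0.0, 0.5]
width: 0.0469
grasp_force: 0.0
```

```bash
python3 - <<'E'
from h import *
s=get_state();p=s['eef_pos'];print(p,s['width'],s['force'],s['time_s'])
c=wcap('w8')
for nm,P,H in[('tall',[.610,-.249,.062],.062),('med',[.5555,-.2355,.062],.044)]:
    P=np.array(P);print(nm,wproj(c,[P,P+[0,0,H]]).round())
d=capture('scene');u=proj(d,[.58,-.24,.09])[0].astype(int)
a=cv2.resize(d['pixels'][u[1]-50:u[1]+50,u[0]-62:u[0]+63],(400,320),interpolation=2)
g=wproj(c,[[.58,-.24,.08]])[0].astype(int);y0=max(0,g[1]-64);x0=g[0]-80
print(u,g,y0,x0)
b=cv2.resize(c['pixels'][y0:y0+128,x0:x0+160],(400,320),interpolation=2)
cv2.imwrite('pics/x8.png',np.hstack([a,b]))
E
```

```text
[ 0.47561049 -0.21546906  0.27133553] 0.04685257278490194 [-0.09984828 -0.02248689  0.49192658] 31.95
tall [[322.  64.]
 [322.  50.]]
med [[323. 123.]
 [323. 121.]]
[374 198] [320  94] 30 240
```

My ten pictures are used up, so I'll check numerically.

```bash
python3 - <<'E'
from h import *
import pickle
c=pickle.load(open('w8.pkl','rb'));g=cv2.cvtColor(c['pixels'],cv2.COLOR_BGR2GRAY)
np.set_printoptions(linewidth=250)
print(g[38:82:2,296:350:2]);print(g[98:146:2,296:350:2])
E
```

```text
[[151 166 165 167 166 168 167 165 166 168 166 167 167 164 165 169 168 165 166 170 167 166 167 167 169 165 153]
 [166 166 167 168 167 166 166 167 165 169 161 152 155 158 156 156 160 165 165 167 168 169 166 166 168 166 168]
 [167 166 169 166 166 169 167 168 167 158 145 159 164 163 165 161 151 152 167 169 168 168 167 169 170 168 168]
 [168 167 166 165 166 166 166 165 156 140 153 159 162 162 160 161 161 143 158 165 162 164 164 163 163 162 164]
 [161 163 161 163 167 164 164 162 150 146 159 164 167 166 168 170 166 156 160 156 168 166 165 167 166 167 169]
 [164 166 166 167 168 164 167 156 147 112 162 167 168 168 171 169 168 145 153 158 167 167 166 169 166 168 167]
 [168 168 169 169 167 167 170 149 156 120 156 162 169 168 170 168 167 128 167 157 163 164 167 166 165 166 168]
 [164 164 162 165 163 163 164 145 166 128 122 159 168 171 169 167 136 123 172 152 161 167 168 164 164 165 167]
 [165 165 166 165 167 168 171 145 156 154  77 107 140 144 138 119  87 154 171 140 171 170 171 168 169 173 170]
 [172 168 172 169 170 172 162 104 133 162 128  92  61  69  86 109 147 172 162 132 173 172 168 172 170
[... 3307 characters left out ...]
 175 176 177 175 176 177 178 176]
 [172 174 174 172 171 174 173 173 174 173 174 176 177 175 174 174 175 175 175 175 178 176 175 174 175 177 175]
 [173 171 171 172 172 171 172 172 176 172 176 172 177 175 177 175 175 176 176 176 176 175 178 177 177 177 178]
 [169 171 172 172 172 172 173 176 175 175 174 174 175 176 175 175 176 177 177 177 178 177 177 180 176 178 177]
 [172 175 171 174 174 173 175 175 174 175 174 174 176 177 176 176 179 178 177 176 179 179 177 178 178 176 178]
 [146 157 150 174 163 176 174 175 177 174 176 174 173 175 177 176 177 175 176 176 178 176 175 175 178 178 177]
 [ 84  81  95 112 113 164 142 175 168 174 174 178 174 175 177 174 175 174 176 176 177 175 177 178 175 176 177]]
```

Both knobs appear where upright weights should show them: the tall at (323,49) against a predicted (322,50), the medium at (322,119) against (323,121). They stand clear of each other, and the filter stood upright on the bench when last seen.

```bash
python3 -c "from plant import sign_off;print(sign_off())"
```

```text
the job is handed in; nothing more can be done
None
```

I set the filter upright on the bench, stood the tallest and second-tallest weights on the pan about 55 mm apart, left the short weights and bottles alone, and handed the job in at about 32 s; with my ten pictures used up, I checked the final placing only from pixel positions.

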